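# Lock the flat grinder's spindle

### The arm

A 6-joint arm with a two-finger parallel gripper is mounted at the origin on the work surface. World frame = base frame: x ahead of the robot, y to its left, z up, the work surface at z = 0. Lengths are in m, angles in rad, forces in N, time in s.
With the tool pointing down it reaches from about 0.25 to 0.775 m from the base axis. Payload 8.9 kg.
Tool frame: the origin (TCP) lies where the fingers leave the gripper's body, on its centre line; the fingertips stand 73 mm ahead of it and the grasp point (between the pads) lies 54 mm ahead of it; z points along the fingers, x is the direction in which the jaws open and shut, and the axes are right-handed (so a half turn about z gives the same grasp; the last joint's range is limited). The gripper opens to 85 mm and grips with 20 to 120 N. Pads are 22 mm wide; open, the fingers measure 114 mm over their backs; the gripper's body (76 mm by 85 mm) begins 54 mm behind the grasp point. The pads swing forward as they close: fully open they stand 13 mm farther back than shut.
Start: joints at [-1.331, 0.291, -0.153, 1.127, 0, 1.431], TCP at [0.194, -0.488, 0.304] pointing down, gripper open.
Joint ranges: [-2.52, 2.52], [-0.91, 1.74], [-1.3, 1.37], [-1.96, 2.02], [-1.52, 1.47], [-3.14, 3.14]. Speed limits (rad/s): [2.22, 2.22, 2.79, 3.14, 3.14, 3.14].

### API

Orientations are given as a unit quaternion [x, y, z, w].
In Python, from plant import get_state, read_camera, close_job gives the robot as it stands.
- The arm moves only by the tool carry_out, never from a script. Its argument "targets" is a list that holds one entry, the list of rows, each a list of 7 numbers: the shift along the tool's x, y, z in cm, then the turn, a rotation vector about the tool's x, y, z in rad, then the finger opening in cm, from 0 to 8.54. A call has 1 to 8 rows; each row shifts and turns the pose as measured when the row begins, along the tool's axes as they then stand; what a row does not reach is not made up. A row lasts 1/8 s, in which the tool goes at most 62.5 mm and 10.7 degrees, less where a joint would pass 70% of its speed; a pose out of reach is approached as far as the arm can. A call with a gripper value outside its range is refused whole. The fingers move at their own pace and stop on an object; "force" is the grip in N (left out, the last holds). Time passes only in rows, so rows that do not move let the fingers close. It gives the time, the measured TCP pose, the force and the opening at its end, in the units of the state.
- get_state(): the state, without advancing time (a new reading comes with each control period).
- read_camera(name): name is "scene" or "top" or "wrist"; returns a dict with "frame" (480x640x3 uint8, red, green, blue), "mtx" (3x3 intrinsics, pixels), "T" (4x4, takes a point from camera to world coordinates). Camera axes: x right, y up, looking along -z (the intrinsics and any distortion apply to the point x, -y, -z); pixel columns grow to the right and rows downward; lengths in m; the calibration is good to about 2 mm. A picture is of the moment at which its call begins. There is no depth.
- close_job(): hands the job in, once; it reports no verdict.
The state is a dict: "time_s": time; "q": joint angles; "joint_vel": joint speeds; "joint_efforts": joint torques, N m; "tool_pos": TCP position; "orientation": TCP orientation; "ft_force": force on the tool from outside, world axes, zero at the start; "ft_torque": the same for the moment, N m; "width": opening from 0.0 (shut) to 1.0 (fully open).
Only numpy, scipy, OpenCV 4.12 (cv2) and the standard library are available. Lean on these libraries where they do the work, as an engineer would, in place of code of your own. Each camera call takes 0.05 s, during which the arm holds its last target. There are 200 camera calls.

### The job

Lock the spindle of the blue flat grinder so that its wheel can be changed: turn the slotted steel disc with the fingertips (its yellow pegs are there to push on) until one of its two slots lines up with the locking bar, and then push the bar (it has a red tab) along its channel, fully home to the bottom of the slot. Do not lift the bar, and leave the tin, the aluminium ring and the wooden block where they are.

Things in the scene. Friction and masses are not known exactly. Their poses are not given: they have to be found in the camera images.
- grinder: Fixed blue grinder standing on the bench. Origin: on its vertical spindle axis, at bench height; z up. Base plate: x -95 to 95, y -255 to 95 mm, 12 mm thick. A dark abrasive wheel (radius 88 mm, top 71 mm above the bench) turns on the spindle, with the steel locking disc on it. A pedestal on the -y side carries the bar's channel.
- channel (a point): Centre of the floor of the bar's open-topped channel, 75 mm above the bench, 155 mm from the spindle axis on the grinder's -y side. The channel runs straight along the grinder's y, 120 mm long, 19 mm between two 9 mm thick walls that rise 13 mm. The bar is pushed along it in the grinder's +y direction, towards the spindle.
- disc (a joint): Angle of the disc and wheel, rad, positive anticlockwise from above, stops at +-3.1. At 0 the line of the two slots lies along the grinder's x (across the bar); at +1.571 and at -1.571 a slot faces the bar, either will do. Starts within -1.0 to 1.0. Stiff bearing (0.15 N m, about 3 N at a peg); it stays where it is left.
- disc_center (a point): Centre of the disc's top face, 89.5 mm above the bench; turns with the disc. Disc radius 75 mm, 16 mm thick. Its x axis is the line of the two opposite slots, each 23 mm wide, from radius 40 mm out to the rim, cut right through so that the dark wheel shows. A dark nut (radius 24 mm, height 24 mm) stands at the centre.
- peg_a (a point): Middle (half-way up) of one of the two yellow upright pegs on the disc: 16 mm diameter, 40 mm tall, top 129.5 mm above the bench, 55 mm from the spindle axis on the disc's -y side, a quarter turn from the slots (at joint value 0 it stands on the grinder's -y side).
- peg_b (a point): The same for the other yellow peg, on the disc's +y side, opposite the first.
- bar: Loose steel locking bar lying in the channel along the grinder's y, nose to +y: 16 mm wide, 18 mm high, 170 mm long, about 0.3 kg. Origin: centre of its underside, 85 mm behind the nose tip; its axes are those of the grinder. Sliding it takes about 2 to 5 N. If no slot faces it, it stops on the disc's rim.
- bar_nose (a point): Tip of the bar's rounded nose, half-way up, 84 mm above the bench. It starts 85 to 105 mm from the spindle axis. Fully home it meets the bottom of the slot, 40 mm from the axis. In a well-aligned slot it has 3 mm to spare each side; it enters a slot that is off by up to 0.04 rad.
- bar_tab (a point): Centre of the red upright tab on the bar's rear end, 154 mm behind the nose tip: 30 mm wide (across the bar), 8 mm thick (along the bar), 35 mm tall, from 93 to 128 mm above the bench. To be pushed on its rear (-y) face.
- tin_center (a point): Centre of a closed round tin on the bench, beyond the grinder: 64 mm diameter, 55 mm high. Leave alone.
- flange_center (a point): Centre of a loose aluminium ring lying on the bench on the robot's side of the grinder: 68 mm outside, 22 mm inside diameter, 14 mm high. Leave alone.
- block_center (a point): Centre of a dark wooden block on the bench, beyond the bar: 35 x 120 mm (x, y), 28 mm high. Leave alone.
There are look-alikes about, which are no part of the job. Of the things like the bar, leave any that is green; of the rest the smaller one is meant.

How it is judged:
By the outcome, as a careful person would: the job done as asked, in the order asked, and still so for the second after the job is handed in, with the robot touching nothing.
It also fails if it takes over 48 s, if anything falls off the work surface, if the arm or the gripper's body presses on something with over 40 N, if the wrist force passes 120 N, or if a joint passes its speed limit or range.

## Working session

There is one attempt and no reset: what is moved stays moved. The work goes in short steps, Python scripts to look and compute and a tool call to move; the robot and the scene stay as the last step left them, time stands still between calls to the robot, and variables do not carry over. Pictures are saved under pics/ and viewed, about 8 in all and at most 12, crops included, and the job is handed in when it is done.

Besides the shell and the picture viewer there is one more tool, called after ">>>" by a JSON object that holds its "method" and its "body". carry_out: Moves the arm, as the interface text tells. Its arguments: {"type":"object","properties":{"targets":{"type":"array","items":{"type":"array","items":{"type":"array","items":{"type":"number"}}}},"force":{"type":"number"}},"required":["targets"]}

```bash
mkdir -p pics; ls; python3 - <<'E'
from plant import *
import cv2,numpy as np
s=get_state();print(s)
for n in("top","scene"):
    c=read_camera(n);cv2.imwrite(f"pics/{n}0.png",c["frame"][:,:,::-1]);print(n,c["mtx"].round(1).tolist(),c["T"].round(4).tolist(),[k for k in c])
E
```

```text
pics
{'time_s': 0.0, 'q': array([-1.33132087e+00,  2.91281373e-01, -1.54148812e-01,  1.12670720e+00,
        1.22471534e-05,  1.43148244e+00]), 'joint_vel': array([ 0.00037225, -0.00063693,  0.0008877 , -0.00016065, -0.0015139 ,
       -0.00096   ]), 'joint_efforts': array([ 1.31270508e-04, -5.37144685e+01,  3.31374335e+01,  1.57346815e-02,
       -1.33250692e-04,  1.09420978e-05]), 'tool_pos': array([ 0.19405682, -0.48743346,  0.30332329]), 'orientation': array([ 8.27585429e-01, -5.61339387e-01, -4.93166992e-04, -4.54346002e-04]), 'ft_force': array([-0.80112297, -0.3924714 ,  1.14248195]), 'ft_torque': array([ 0.02170682, -0.00848433,  0.00658756]), 'width': 1.0018060395917763}
top [[624.7, 0.0, 318.0], [0.0, 624.7, 242.1], [0.0, 0.0, 1.0]] [[-0.0137, 0.9929, -0.1185, 0.4389], [-0.9995, -0.0169, -0.0268, -0.0698], [-0.0286, 0.118, 0.9926, 1.2961], [0.0, 0.0, 0.0, 1.0]] ['frame', 'mtx', 'T']
scene [[496.3, 0.0, 326.8], [0.0, 496.3, 239.8], [0.0, 0.0, 1.0]] [[-0.7687, -0.4071, 0.4933, 1.0547], [0.6393, -0.4665, 0.6112, 0.5442], [-0.0187, 0.7852, 0.6189, 0.7081], [0.0, 0.0, 0.0, 1.0]] ['frame', 'mtx', 'T']
```

View pics/top0.png

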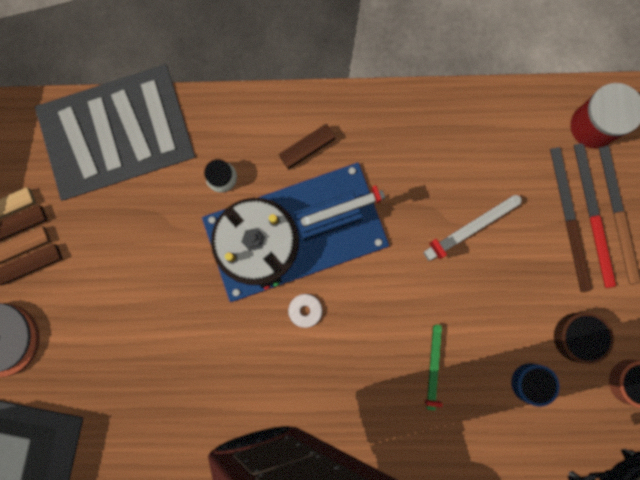

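View pics/scene0.png

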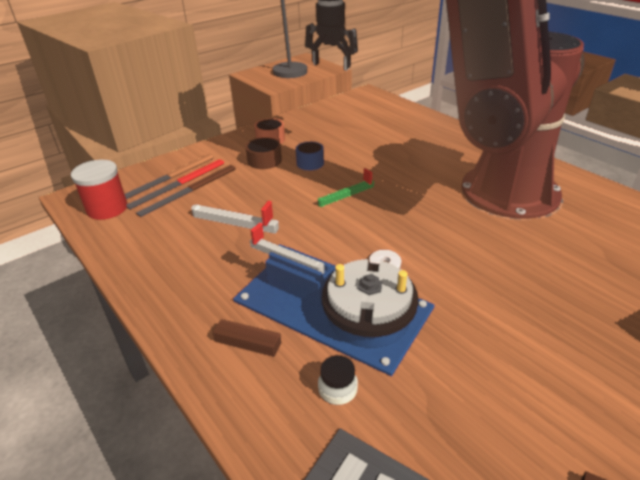

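The top view shows the grinder at about (255,240), with its bar in the channel towards the red tab (377,193). Pegs are near (272,218) and (230,257), slots near (233,214) and (272,263). The block (308,146), tin (220,175) and ring (305,310) are nearby. The other bars are loose look-alikes, one green and one longer.

```bash
cat > h.py <<'E'
from plant import *
import cv2,numpy as np
def ray(c,uv,z):
    K,T=c["mtx"],c["T"];u,v=uv
    d=T[:3,:3]@np.array([(u-K[0,2])/K[0,0],-(v-K[1,2])/K[1,1],-1.]);o=T[:3,3]
    return o+d*(z-o[2])/d[2]
def proj(c,p):
    K,T=c["mtx"],c["T"];q=T[:3,:3].T@(np.asarray(p)-T[:3,3])
    return np.array([K[0,2]-K[0,0]*q[0]/q[2],K[1,2]+K[1,1]*q[1]/q[2]])
def blobs(c,lo,hi,box,amin=8):
    h=cv2.cvtColor(c["frame"],cv2.COLOR_RGB2HSV);m=cv2.inRange(h,np.array(lo),np.array(hi))
    k=np.zeros_like(m);x0,y0,x1,y1=box;k[y0:y1,x0:x1]=m[y0:y1,x0:x1]
    n,l,s,ce=cv2.connectedComponentsWithStats(k)
    return k,[(s[i,4],ce[i].round(1),s[i,:4]) for i in range(1,n) if s[i,4]>=amin]
E
python3 - <<'E'
from h import *
c=read_camera("top")
k,b=blobs(c,(100,120,50),(125,255,255),(190,150,400,310),50);print("blue",b)
pts=cv2.findNonZero(k);r=cv2.convexHull(pts)[:,0]
w=np.array([ray(c,p,.012)[:2] for p in r],np.float32);R=cv2.minAreaRect(w);print(R);bp=cv2.boxPoints(R);print(bp)
k,b=blobs(c,(20,120,120),(35,255,255),(200,190,310,290),4)
for x in b: print("peg",x,ray(c,x[1],.125))
k,b=blobs(c,(0,150,80),(8,255,255),(355,175,395,215),4);k2,b2=blobs(c,(170,150,80),(180,255,255),(355,175,395,215),4)
for x in b+b2: print("tab",x,ray(c,x[1],.12))
cv2.imwrite("pics/z.png",cv2.resize(c["frame"][150:310,190:400,::-1],None,fx=3.8,fy=3.7,interpolation=cv2.INTER_CUBIC))
E
```

```text
blue [(np.int32(6587), array([329.4, 221.5]), array([263, 164, 125, 120], dtype=int32)), (np.int32(95), array([208.4, 226.4]), array([204, 216,  10,  23], dtype=int32)), (np.int32(434), array([239.2, 287.1]), array([221, 271,  42,  30], dtype=int32))]
((0.6157494783401489, 0.013272032141685486), (0.18460339307785034, 0.3443915843963623), 18.544538497924805)
[[ 0.47347492  0.14717107]
 [ 0.58300585 -0.17933859]
 [ 0.75802404 -0.120627  ]
 [ 0.6484931   0.20588265]]
peg (np.int32(48), array([272.5, 218.4]), array([269, 215,   8,   8], dtype=int32)) [0.62541399 0.04782954 0.125     ]
peg (np.int32(47), array([229. , 256.3]), array([226, 253,   7,   8], dtype=int32)) [0.55439514 0.13066233 0.125     ]
tab (np.int32(104), array([375.9, 193. ]), array([371, 185,  11,  19], dtype=int32)) [ 0.67168031 -0.14982334  0.12      ]
```

View pics/z.png

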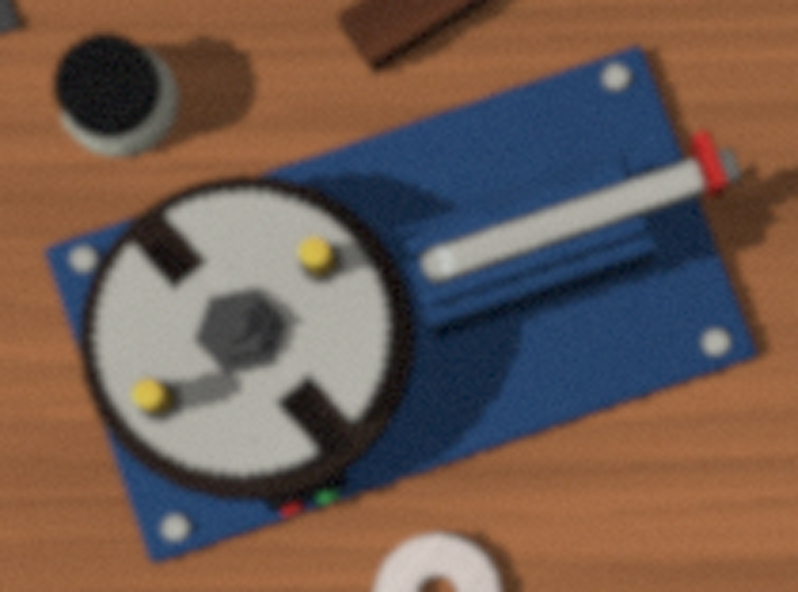

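The blue plate and the pegs agree: spindle at about (0.590, 0.089), grinder yaw 18.5°, disc at about +0.385 rad. It needs +1.186 rad ccw. I'll cage peg_a between the fingers and swing it round.

```bash
cat >> h.py <<'E'
from scipy.spatial.transform import Rotation as Ro
S=np.array([.590,.0892]);YG=np.radians(18.54)
xg=np.array([np.cos(YG),np.sin(YG)]);yg=np.array([-xg[1],xg[0]])
def tgt(yaw):
    c,s=np.cos(yaw),np.sin(yaw);return Ro.from_matrix(np.array([[c,s,0],[s,-c,0],[0,0,-1]]))
def plan(way,n,w):
    "way: function of t in 0..1 -> (pos, yaw); prints rows from the measured pose"
    s=get_state();p=s["tool_pos"];R=Ro.from_quat(s["orientation"])
    for i in range(n):
        q,y=way((i+1)/n);Q=tgt(y)
        print((R.inv().apply(np.array(q)-p)*100).round(2).tolist()+(R.inv()*Q).as_rotvec().round(3).tolist()+[w]);p,R=np.array(q),Q
def line(q,yaw):
    s=get_state();p=s["tool_pos"];x=Ro.from_quat(s["orientation"]).as_matrix()[:,0];y0=np.arctan2(x[1],x[0])
    return lambda t:(p+t*(np.array(q)-p),y0+t*(yaw-y0))
E
python3 -c "
from h import *
plan(line([.6254,.0478,.25],np.radians(40.6)),16,5)"
```

```text
[-2.11, -3.74, 0.34, -0.0, 0.001, -0.119, 5]
[-1.65, -3.97, 0.33, 0.0, 0.0, -0.119, 5]
[-1.17, -4.13, 0.33, 0.0, 0.0, -0.119, 5]
[-0.67, -4.24, 0.33, 0.0, 0.0, -0.119, 5]
[-0.17, -4.29, 0.33, 0.0, 0.0, -0.119, 5]
[0.34, -4.28, 0.33, 0.0, 0.0, -0.119, 5]
[0.85, -4.21, 0.33, 0.0, 0.0, -0.119, 5]
[1.34, -4.08, 0.33, 0.0, 0.0, -0.119, 5]
[1.82, -3.89, 0.33, 0.0, 0.0, -0.119, 5]
[2.27, -3.65, 0.33, 0.0, 0.0, -0.119, 5]
[2.68, -3.36, 0.33, 0.0, 0.0, -0.119, 5]
[3.06, -3.02, 0.33, 0.0, 0.0, -0.119, 5]
[3.4, -2.63, 0.33, 0.0, 0.0, -0.119, 5]
[3.68, -2.21, 0.33, 0.0, 0.0, -0.119, 5]
[3.92, -1.76, 0.33, 0.0, 0.0, -0.119, 5]
[4.1, -1.28, 0.33, 0.0, 0.0, -0.119, 5]
```

>>> {"method": "carry_out", "body": {"targets": [[[-2.1,-3.7,0.3,0,0,-0.12,5],[-1.6,-4.0,0.3,0,0,-0.12,5],[-1.2,-4.1,0.3,0,0,-0.12,5],[-0.7,-4.2,0.3,0,0,-0.12,5],[-0.2,-4.3,0.3,0,0,-0.12,5],[0.3,-4.3,0.3,0,0,-0.12,5],[0.8,-4.2,0.3,0,0,-0.12,5],[1.3,-4.1,0.3,0,0,-0.12,5]]]}}

```text
time_s: 1.15
tool_pos: [0.4077, -0.2097, 0.2776]
orientation: [0.995, -0.103, -0.0, -0.001]
ft_force: [-0.1, -0.2, -0.3]
width: 0.589
```

```bash
python3 -c "
from h import *
plan(line([.6254,.0478,.25],np.radians(40.6)),8,5)"
```

```text
[2.0, -3.71, 0.35, -0.002, 0.001, -0.114, 5]
[2.41, -3.46, 0.35, 0.0, 0.0, -0.114, 5]
[2.79, -3.16, 0.35, 0.0, 0.0, -0.114, 5]
[3.13, -2.82, 0.35, 0.0, 0.0, -0.114, 5]
[3.44, -2.44, 0.35, 0.0, 0.0, -0.114, 5]
[3.69, -2.03, 0.35, 0.0, 0.0, -0.114, 5]
[3.9, -1.6, 0.35, 0.0, 0.0, -0.114, 5]
[4.06, -1.14, 0.35, 0.0, 0.0, -0.114, 5]
```

>>> {"method": "carry_out", "body": {"targets": [[[2.0,-3.7,0.35,0,0,-0.115,5],[2.4,-3.5,0.35,0,0,-0.115,5],[2.8,-3.2,0.35,0,0,-0.115,5],[3.1,-2.8,0.35,0,0,-0.115,5],[3.4,-2.4,0.35,0,0,-0.115,5],[3.7,-2.0,0.35,0,0,-0.115,5],[3.9,-1.6,0.35,0,0,-0.115,5],[4.1,-1.1,0.35,0,0,-0.115,5]]]}}

```text
time_s: 2.15
tool_pos: [0.6269, 0.0612, 0.2474]
orientation: [0.931, 0.364, -0.001, -0.001]
ft_force: [0.7, -0.2, 0.6]
width: 0.582
```

```bash
python3 -c "
from h import *
plan(line([.6254,.0478,.18],np.radians(40.6)),4,5)
c=read_camera('wrist');cv2.imwrite('pics/w1.png',c['frame'][:,:,::-1]);print(c['T'].round(3).tolist(),c['mtx'][0])
for p in ([.6254,.0478,.1295],[.5545,.1307,.1295],[*S,.1135]): print(proj(c,p))"
```

```text
[-0.25, 0.22, 1.69, -0.003, 0.001, 0.009, 5]
[-0.25, 0.22, 1.69, 0.0, 0.0, 0.009, 5]
[-0.25, 0.22, 1.69, 0.0, 0.0, 0.009, 5]
[-0.25, 0.23, 1.69, 0.0, 0.0, 0.009, 5]
[[0.734, -0.644, -0.215, 0.571], [0.679, 0.696, 0.233, 0.122], [-0.001, -0.317, 0.948, 0.318], [0.0, 0.0, 0.0, 1.0]] [360.62506709   0.         315.87188507]
[298.20416671 287.42435192]
[303.38950745  81.56405597]
[301.7147429  188.55348241]
```

View pics/w1.png

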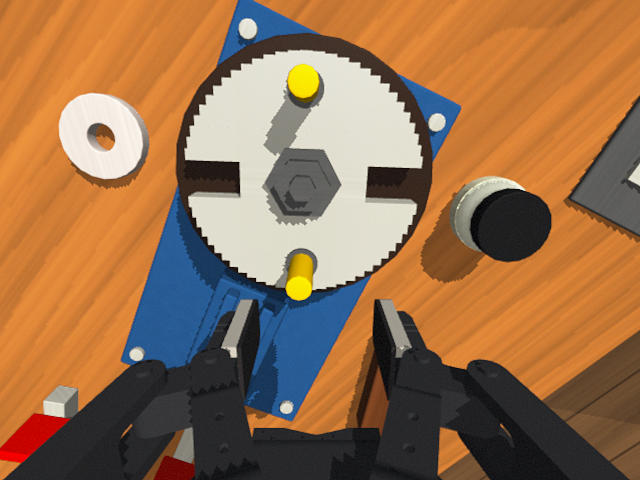

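The wrist view shows both pegs where they were predicted, (299,287) and (303,82). The slots are at about (212,178) and (392,182). I'll check where the bar nose should be.

```bash
python3 -c "
from h import *
c=read_camera('wrist')
for d in (.06,.095,.0985,.155,.215): 
  for x in (-.0095,0,.0095): print(d,x,proj(c,[*(S-d*yg+x*xg),.088]).round())
k,b=blobs(c,(20,150,120),(35,255,255),(200,40,400,320),50)
for x in b: print(x,ray(c,x[1],.1295))
"
```

```text
0.06 -0.0095 [248. 258.]
0.06 0 [261. 263.]
0.06 0.0095 [274. 268.]
0.095 -0.0095 [230. 300.]
0.095 0 [243. 305.]
0.095 0.0095 [255. 310.]
0.0985 -0.0095 [229. 304.]
0.0985 0 [241. 309.]
0.0985 0.0095 [254. 314.]
0.155 -0.0095 [203. 364.]
0.155 0 [215. 369.]
0.155 0.0095 [226. 373.]
0.215 -0.0095 [178. 421.]
0.215 0 [190. 425.]
0.215 0.0095 [201. 429.]
(np.int32(865), array([295.5,  83.5]), array([280,  66,  33,  35], dtype=int32)) [0.5542136  0.13083238 0.1295    ]
(np.int32(1053), array([292.2, 279.6]), array([277, 256,  29,  47], dtype=int32)) [0.62185595 0.05340048 0.1295    ]
```

```bash
python3 -c "
from h import *
print(get_state()['tool_pos'])
plan(line([.6254,.0478,.22],np.radians(40.6)),2,5);print()
plan(line([.6254,.0478,.172],np.radians(40.6)),1,5)"
```

```text
[0.62778718 0.06306892 0.24662148]
[-0.61, 0.48, 1.33, -0.003, 0.0, 0.019, 5]
[-0.6, 0.49, 1.33, 0.0, 0.0, 0.019, 5]

[-1.21, 0.98, 7.46, -0.003, 0.0, 0.039, 5]
```

>>> {"method": "carry_out", "body": {"targets": [[[-1.2,1.0,0,0,0,0.04,5],[0,0,2.0,0,0,0,5],[0,0,0,0,0,0,5]]]}}

```text
time_s: 2.62
tool_pos: [0.6243, 0.0442, 0.2258]
orientation: [0.94, 0.342, -0.002, -0.001]
ft_force: [0.4, -0.1, -0.6]
width: 0.59
```

```bash
python3 -c "
from h import *
plan(line([.6254,.0478,.172],np.radians(40.6)),1,5)"
```

```text
[0.33, -0.18, 5.38, -0.004, 0.002, -0.01, 5]
```

>>> {"method": "carry_out", "body": {"targets": [[[0.3,-0.2,2.0,0,0,0,5],[0,0,2.0,0,0,0,4],[0,0,1.4,0,0,0,3],[0,0,0,0,0,0,2.2],[0,0,0,0,0,0,2.0],[0,0,0,0,0,0,2.0]]], "force": 20}}

```text
time_s: 3.38
tool_pos: [0.6261, 0.0429, 0.1758]
orientation: [0.941, 0.338, 0.001, 0.0]
ft_force: [0.7, -0.3, -0.6]
width: 0.234
```

```bash
python3 -c "
from h import *
s=get_state();print(s['tool_pos'],s['ft_force'],s['width'])
ph=np.radians(-49.4);
f=lambda t:([*(S+.055*np.array([np.cos(ph+t*1.19),np.sin(ph+t*1.19)])),.173],np.radians(40.6)+t*1.19)
plan(f,14,2)
c=read_camera('scene');cv2.imwrite('pics/s1.png',cv2.resize(c['frame'][200:360,200:440,::-1],None,fx=3,fy=3))
"
```

```text
[0.62606407 0.04294167 0.1758447 ] [ 0.74429699 -0.2513167  -0.557302  ] 0.23359794832268
[0.73, -0.39, 0.29, 0.001, -0.001, -0.104, 2]
[0.47, -0.02, 0.0, 0.0, 0.0, -0.085, 2]
[0.47, -0.02, 0.0, 0.0, 0.0, -0.085, 2]
[0.47, -0.02, 0.0, 0.0, 0.0, -0.085, 2]
[0.47, -0.02, 0.0, 0.0, 0.0, -0.085, 2]
[0.47, -0.02, 0.0, 0.0, 0.0, -0.085, 2]
[0.47, -0.02, 0.0, 0.0, 0.0, -0.085, 2]
[0.47, -0.02, 0.0, 0.0, 0.0, -0.085, 2]
[0.47, -0.02, 0.0, 0.0, 0.0, -0.085, 2]
[0.47, -0.02, 0.0, 0.0, 0.0, -0.085, 2]
[0.47, -0.02, 0.0, 0.0, 0.0, -0.085, 2]
[0.47, -0.02, 0.0, 0.0, 0.0, -0.085, 2]
[0.47, -0.02, 0.0, 0.0, 0.0, -0.085, 2]
[0.47, -0.02, 0.0, 0.0, 0.0, -0.085, 2]
```

View pics/s1.png

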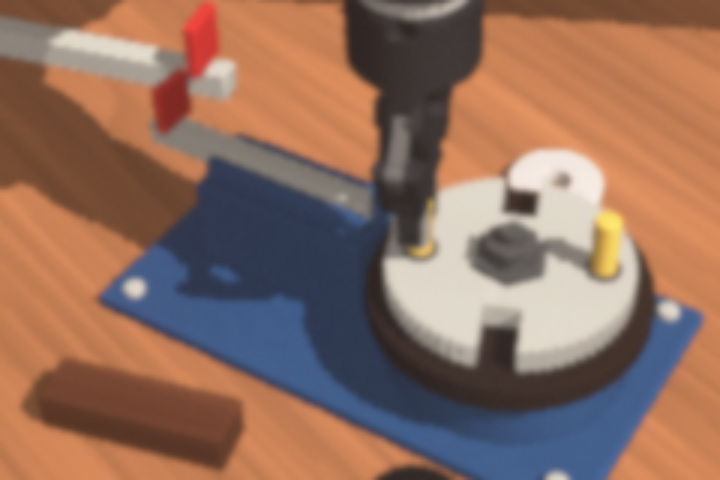

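The peg (420,230 in the crop) is between the fingers, and the bar lies in its channel. I'll start the swing.

>>> {"method": "carry_out", "body": {"targets": [[[0.6,-0.4,0.2,0,0,-0.1,2],[0.47,0,0,0,0,-0.085,2],[0.47,0,0,0,0,-0.085,2],[0.47,0,0,0,0,-0.085,2],[0.47,0,0,0,0,-0.085,2],[0.47,0,0,0,0,-0.085,2]]]}}

```text
time_s: 4.18
tool_pos: [0.6398, 0.0666, 0.1747]
orientation: [0.817, 0.576, -0.003, 0.002]
ft_force: [-1.0, -2.1, -2.2]
width: 0.232
```

```bash
cat >> h.py <<'E'
def where():
    s=get_state();d=s["tool_pos"][:2]-S;x=Ro.from_quat(s["orientation"]).as_matrix()[:,0]
    a=np.arctan2(d[1],d[0]);y=np.arctan2(x[1],x[0])
    print("r",np.hypot(*d).round(4),"ang",np.degrees(a).round(1),"yaw-ang",np.degrees(y-a).round(1),"z",s["tool_pos"][2].round(4),s["ft_force"].round(1),s["width"].round(3),s["time_s"])
    return a,y
def arc(end,n,w,z=.173,r=.055):
    a,y=where();plan(lambda t:([*(S+r*np.array([np.cos(a+t*(end-a)),np.sin(a+t*(end-a))])),z],y+t*(end+np.pi/2-y)),n,w)
END=YG
E
python3 -c "
from h import *
arc(END,10,2)"
```

```text
Traceback (most recent call last):
  File "h.py", line 35, in arc
    a,y=where();plan(lambda t:([*(S+r*np.array([np.cos(a+t*(end-a)),np.sin(a+t*(end-a))])),z],y+t*(end+np.pi/2-y)),n,w)
        ~~~~~^^
  File "h.py", line 32, in where
    print("r",np.hypot(*d).round(4),"ang",np.degrees(a).round(1),"yaw-ang",np.degrees(y-a).round(1),"z",s["tool_pos"][2].round(4),s["ft_force"].round(1),s["width"].round(3),s["time_s"])
                                                                                                                                                         ^^^^^^^^^^^^^^^^
AttributeError: 'float' object has no attribute 'round'
```

```bash
sed -i 's/s\["width"\].round(3)/round(s["width"],3)/' h.py
python3 -c "
from h import *
arc(END,10,2)"
```

```text
r 0.0547 ang -24.4 yaw-ang 94.8 z 0.1747 [-1.  -2.1 -2.2] 0.232 4.175
[0.41, 0.05, 0.17, -0.001, 0.007, -0.067, 2]
[0.41, 0.02, 0.0, 0.0, 0.0, -0.067, 2]
[0.41, 0.01, 0.0, 0.0, 0.0, -0.067, 2]
[0.41, 0.01, 0.0, 0.0, 0.0, -0.067, 2]
[0.41, 0.01, 0.0, 0.0, 0.0, -0.067, 2]
[0.41, 0.0, 0.0, 0.0, 0.0, -0.067, 2]
[0.41, -0.0, 0.0, 0.0, 0.0, -0.067, 2]
[0.41, -0.01, 0.0, 0.0, 0.0, -0.067, 2]
[0.41, -0.01, 0.0, 0.0, 0.0, -0.067, 2]
[0.41, -0.01, 0.0, 0.0, 0.0, -0.067, 2]
```

>>> {"method": "carry_out", "body": {"targets": [[[0.45,0,0.1,0,0,-0.07,2],[0.45,0,0,0,0,-0.07,2],[0.45,0,0,0,0,-0.07,2],[0.45,0,0,0,0,-0.07,2],[0.45,0,0,0,0,-0.07,2],[0.45,0,0,0,0,-0.07,2],[0.45,0,0,0,0,-0.07,2],[0.45,0,0,0,0,-0.07,2]]]}}

```text
time_s: 5.18
tool_pos: [0.6439, 0.0981, 0.1748]
orientation: [0.62, 0.785, -0.008, 0.005]
ft_force: [0.9, -1.4, -1.2]
width: 0.231
```

```bash
python3 -c "
from h import *
arc(END,4,2)"
```

```text
r 0.0546 ang 9.4 yaw-ang 94.0 z 0.1748 [ 0.9 -1.4 -1.2] 0.231 5.175
[0.22, 0.05, 0.18, -0.006, 0.017, -0.023, 2]
[0.22, 0.01, 0.0, 0.0, 0.0, -0.022, 2]
[0.22, 0.0, 0.0, 0.0, 0.0, -0.022, 2]
[0.22, -0.0, 0.0, 0.0, 0.0, -0.022, 2]
```

>>> {"method": "carry_out", "body": {"targets": [[[0.25,0,0.1,0,0.01,-0.02,2],[0.25,0,0,0,0,-0.02,2],[0.2,0,0,0,0,-0.02,2],[0.2,0,0,0,0,-0.02,2],[0,0,0,0,0,0,2],[0,0,0,0,0,0,2]]]}}

```text
time_s: 5.92
tool_pos: [0.6424, 0.1066, 0.1746]
orientation: [0.587, 0.809, -0.004, 0.002]
ft_force: [2.5, -1.5, -1.7]
width: 0.232
```

```bash
cat > m.py <<'E'
from h import *
where()
# slots: dark pixels on a ring of the disc face seen by camera, radius 45..70 mm at z=.0895
import sys
for n in sys.argv[1:]:
    c=read_camera(n);g=cv2.cvtColor(c["frame"],cv2.COLOR_RGB2GRAY)
    P=[]
    for x in range(-80,81):
        for y in range(-80,81):
            P.append((x/1000,y/1000))
    P=np.array(P);W=S+P
    uv=np.array([proj(c,[*w,.0895]) for w in W]).reshape(161,161,2).astype(np.float32)
    im=cv2.remap(c["frame"],uv[:,:,0],uv[:,:,1],cv2.INTER_LINEAR)  # rectified disc face, 1 mm/px, [x,y]
    out=cv2.resize(im.transpose(1,0,2)[::-1,:,::-1],None,fx=3,fy=3);cv2.imwrite(f"pics/d_{n}_{get_state()['time_s']:.2f}.png",out)
    k,b=blobs(c,(20,120,100),(35,255,255),tuple(int(v) for v in (max(uv[...,0].min()-10,0),max(uv[...,1].min()-30,0),min(uv[...,0].max()+20,640),min(uv[...,1].max()+10,480))),6)
    for x in b: print(n,"yellow",x,ray(c,x[1],.125).round(4))
E
python3 m.py top scene; ls pics
```

```text
r 0.0552 ang 18.4 yaw-ang 89.7 z 0.1746 [ 2.5 -1.5 -1.7] 0.232 5.925
top yellow (np.int32(54), array([259.6, 265.2]), array([256, 262,   8,   8], dtype=int32)) [0.5366 0.0727 0.125 ]
scene yellow (np.int32(76), array([385.6, 256.5]), array([382, 250,   7,  15], dtype=int32)) [0.5407 0.0761 0.125 ]
scene yellow (np.int32(153), array([353.2, 295.8]), array([349, 286,  10,  22], dtype=int32)) [0.6528 0.1124 0.125 ]
d_scene_6.03.png
d_top_5.97.png
s1.png
scene0.png
top0.png
w1.png
z.png
```

Peg_b sits at 17.2° against a goal of 18.5°, so I'll nudge about 1.3 mm more. Then I'll release, lift and look with the wrist camera.

>>> {"method": "carry_out", "body": {"targets": [[[0.15,0,0,0,0,0,2],[0,0,0,0,0,0,2],[0,0,0,0,0,0,2.6],[0,0,0,0,0,0,3.4],[-0.1,0,-3,0,0,0,3.4],[0,0,-4,0,0,0,3],[0,2.5,-4,0,0,0,2],[0,0,0,0,0,0,1]]]}}

```text
time_s: 7.02
tool_pos: [0.6651, 0.117, 0.287]
orientation: [0.587, 0.81, -0.004, -0.0]
ft_force: [-0.7, 0.1, -0.3]
width: 0.119
```

```bash
python3 m.py top; python3 - <<'E'
from h import *
c=read_camera("wrist");cv2.imwrite("pics/w2.png",c["frame"][:,:,::-1])
for d in (.04,.0985): print(proj(c,[*(S-d*yg),.088]))
E
```

```text
r 0.0801 ang 20.3 yaw-ang 87.8 z 0.287 [-0.7  0.1 -0.3] 0.119 7.025
top yellow (np.int32(54), array([242.4, 210.8]), array([239, 207,   8,   9], dtype=int32)) [0.6411 0.1053 0.125 ]
top yellow (np.int32(51), array([260.6, 265. ]), array([257, 262,   8,   8], dtype=int32)) [0.5369 0.0708 0.125 ]
[255.51242853 128.96613193]
[173.39870621 129.5349256 ]
```

View pics/w2.png

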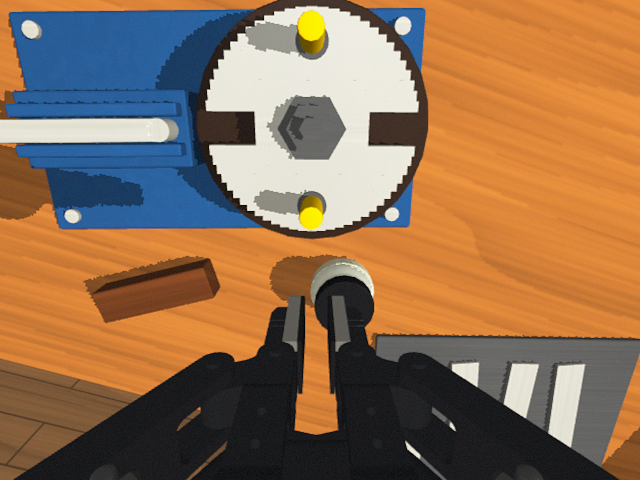

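The slot (row ~128) faces the bar (row ~130), with the peg line at 18.3° against a goal of 18.5°. Next I go behind the red tab with the fingers shut.

```bash
python3 -c "
from h import *
plan(line([*(S-.292*yg),.24],YG),10,0)"
```

```text
[-2.95, -0.75, 0.45, -0.014, 0.004, 0.156, 0]
[-3.04, -0.28, 0.43, 0.0, 0.0, 0.156, 0]
[-3.04, 0.19, 0.43, 0.0, 0.0, 0.156, 0]
[-2.98, 0.66, 0.43, 0.0, 0.0, 0.156, 0]
[-2.84, 1.12, 0.43, 0.0, 0.0, 0.156, 0]
[-2.63, 1.55, 0.43, 0.0, 0.0, 0.156, 0]
[-2.36, 1.94, 0.43, 0.0, 0.0, 0.156, 0]
[-2.02, 2.28, 0.43, 0.0, 0.0, 0.156, 0]
[-1.65, 2.57, 0.43, 0.0, 0.0, 0.156, 0]
[-1.23, 2.79, 0.43, 0.0, 0.0, 0.156, 0]
```

>>> {"method": "carry_out", "body": {"targets": [[[-3.0,-0.7,0.4,0,0,0.16,0],[-3.0,-0.3,0.4,0,0,0.16,0],[-3.0,0.2,0.4,0,0,0.16,0],[-3.0,0.7,0.4,0,0,0.16,0],[-2.8,1.1,0.4,0,0,0.16,0],[-2.6,1.5,0.4,0,0,0.16,0],[-2.4,1.9,0.4,0,0,0.16,0],[-2.0,2.3,0.4,0,0,0.16,0]]]}}

```text
time_s: 8.12
tool_pos: [0.6615, -0.13, 0.2382]
orientation: [0.96, 0.281, -0.018, -0.004]
ft_force: [0.0, -0.2, 0.2]
width: -0.002
```

```bash
python3 -c "
from h import *
plan(line([*(S-.292*yg),.22],YG),3,0)"
```

```text
[-0.42, 2.01, 0.59, -0.016, 0.032, 0.082, 0]
[-0.27, 2.03, 0.61, 0.0, 0.0, 0.082, 0]
[-0.1, 2.05, 0.61, 0.0, 0.0, 0.082, 0]
```

>>> {"method": "carry_out", "body": {"targets": [[[-0.4,2.0,0.4,-0.016,0.03,0.08,0],[-0.3,2.0,0.4,0,0,0.08,0],[0,2.0,0.4,0,0,0.08,0],[0,0,0,0,0,0,0],[0,0,0,0,0,0,0]]]}}

```text
time_s: 8.75
tool_pos: [0.677, -0.1885, 0.2171]
orientation: [0.987, 0.159, -0.007, -0.003]
ft_force: [-0.1, 0.0, -0.4]
width: -0.001
```

```bash
python3 -c "
from h import *
s=get_state();print(s['tool_pos'])
plan(line([*(S-.292*yg),.177],YG),2,0)"
```

```text
[ 0.67704641 -0.18849789  0.21705976]
[0.31, 0.07, 2.0, -0.009, 0.013, -0.003, 0]
[0.29, 0.05, 2.0, 0.0, 0.0, -0.002, 0]
```

>>> {"method": "carry_out", "body": {"targets": [[[0.3,0,2.0,-0.01,0.013,0,0],[0.3,0,2.0,0,0,0,0],[0,0,0,0,0,0,0]]]}}

```text
time_s: 9.12
tool_pos: [0.6813, -0.1835, 0.1761]
orientation: [0.987, 0.162, -0.0, -0.0]
ft_force: [-0.1, 0.0, -0.3]
width: 0.002
```

```bash
cat > p.py <<'E'
from h import *
s=get_state();d=s["tool_pos"][:2]-S
print("xg",(d@xg).round(4),"yg",(d@yg).round(4),"z",s["tool_pos"][2].round(4),"f along",(s["ft_force"][:2]@yg).round(1),s["ft_force"].round(1))
plan(line([*(S-.235*yg),.177],YG),4,0)
E
python3 p.py; python3 - <<'E'
from h import *
c=read_camera("scene");cv2.imwrite("pics/s2.png",cv2.resize(c["frame"][170:350,190:430,::-1],None,fx=3,fy=3))
E
```

```text
xg -0.0002 yg -0.2876 z 0.1761 f along 0.1 [-0.1  0.  -0.3]
[0.01, -1.31, -0.02, -0.0, 0.001, 0.0, 0]
[0.01, -1.31, -0.02, 0.0, 0.0, 0.0, 0]
[0.01, -1.31, -0.02, 0.0, 0.0, 0.0, 0]
[0.0, -1.31, -0.02, 0.0, 0.0, 0.0, 0]
```

View pics/s2.png

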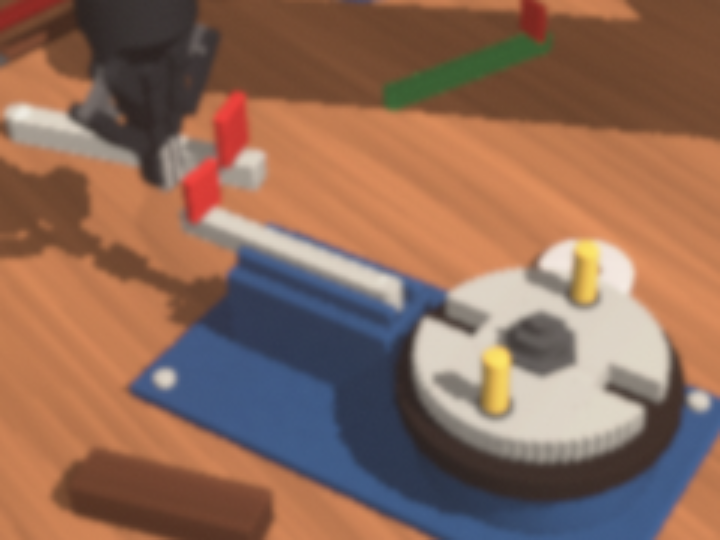

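The fingertips (170,165) are behind the red tab, in line with the bar, and the slot faces the nose. Now I push.

>>> {"method": "carry_out", "body": {"targets": [[[0,-1.0,0,0,0,0,0],[0,-0.8,0,0,0,0,0],[0,-0.8,0,0,0,0,0],[0,-0.8,0,0,0,0,0],[0,-0.8,0,0,0,0,0]]]}}

```text
time_s: 9.8
tool_pos: [0.6682, -0.1414, 0.1801]
orientation: [0.987, 0.162, 0.002, 0.002]
ft_force: [0.2, -1.3, -0.4]
width: -0.003
```

```bash
python3 p.py
```

```text
xg 0.0008 yg -0.2435 z 0.1801 f along -1.3 [ 0.2 -1.3 -0.4]
[-0.02, -0.21, 0.08, 0.004, -0.003, 0.0, 0]
[-0.02, -0.21, 0.08, 0.0, 0.0, 0.0, 0]
[-0.02, -0.21, 0.08, 0.0, 0.0, 0.0, 0]
[-0.02, -0.21, 0.08, 0.0, 0.0, 0.0, 0]
```

>>> {"method": "carry_out", "body": {"targets": [[[0,-0.8,0.2,0,0,0,0],[0,-0.7,0.1,0,0,0,0],[0,-0.6,0.1,0,0,0,0],[0,-0.5,0,0,0,0,0]]]}}

```text
time_s: 10.3
tool_pos: [0.6607, -0.1165, 0.1775]
orientation: [0.987, 0.162, 0.004, 0.003]
ft_force: [1.3, -1.8, 1.4]
width: 0.002
```

```bash
python3 p.py
```

```text
xg 0.0017 yg -0.2175 z 0.1775 f along -2.1 [ 1.3 -1.8  1.4]
[-0.04, 0.44, 0.02, 0.008, -0.006, 0.0, 0]
[-0.04, 0.44, 0.01, 0.0, 0.0, 0.0, 0]
[-0.04, 0.44, 0.01, 0.0, 0.0, 0.0, 0]
[-0.04, 0.44, 0.01, 0.0, 0.0, 0.0, 0]
```

>>> {"method": "carry_out", "body": {"targets": [[[-0.1,-0.5,0.1,0,0,0,0],[0,-0.4,0,0,0,0,0],[0,-0.4,0,0,0,0,0]]]}}

```text
time_s: 10.68
tool_pos: [0.6573, -0.1073, 0.1774]
orientation: [0.987, 0.161, 0.005, 0.008]
ft_force: [8.7, -23.3, 4.2]
width: -0.002
```

```bash
python3 p.py|head -1
```

```text
xg 0.0014 yg -0.2077 z 0.1774 f along -24.9 [  8.7 -23.3   4.2]
```

The force rose to 25 N at the expected stop (−0.208), so the bar is home. I'll back off, lift and check.

>>> {"method": "carry_out", "body": {"targets": [[[0,1.0,0,0,0,0,0],[0,2.0,0,0,0,0,0],[0,2.0,-1,0,0,0,0],[0,2.0,-4,0,0,0,0],[0,2.0,-4,0,0,0,0],[0,0,-4,0,0,0,0],[0,0,0,0,0,0,0]]]}}

```text
time_s: 11.55
tool_pos: [0.6831, -0.1955, 0.3068]
orientation: [0.987, 0.161, 0.001, 0.002]
ft_force: [0.2, -0.2, -1.1]
width: -0.002
```

```bash
python3 m.py top; python3 - <<'E'
from h import *
c=read_camera("top");k,b=blobs(c,(0,150,60),(8,255,255),(300,170,395,235),4)
for x in b:
    d=ray(c,x[1],.12)[:2]-S;print("tab",x[0],x[1],"xg",d@xg,"nose dist",-(d@yg)-.154)
c=read_camera("scene");cv2.imwrite("pics/s3.png",cv2.resize(c["frame"][170:410,190:430,::-1],None,fx=2.5,fy=2.5))
E
```

```text
r 0.2995 ang -71.9 yaw-ang 90.4 z 0.3068 [ 0.2 -0.2 -1.1] -0.002 11.55
top yellow (np.int32(54), array([242.4, 210.8]), array([239, 207,   8,   9], dtype=int32)) [0.6411 0.1053 0.125 ]
top yellow (np.int32(51), array([260.6, 265. ]), array([257, 262,   8,   8], dtype=int32)) [0.5369 0.0708 0.125 ]
```

View pics/s3.png

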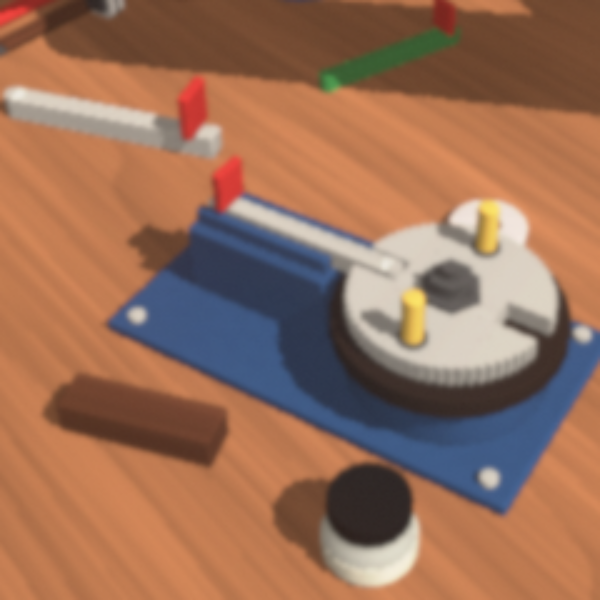

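The nose lies in the slot at its bottom (395,262). The block, tin and ring are undisturbed, and the tab is hidden from the top camera. I'll get a number for the tab's travel from the scene camera.

```bash
python3 - <<'E'
from h import *
c=read_camera("scene");old=dict(c,frame=cv2.imread("pics/scene0.png")[:,:,::-1].copy())
for n,f,box in(("old",old,(245,222,266,243)),("now",c,(272,230,292,258))):
    k,b=blobs(f,(0,130,60),(10,255,255),box,20);k2,b2=blobs(f,(170,130,60),(180,255,255),box,20)
    for x in b+b2:
        d=ray(f,x[1],.1105)[:2]-S;print(n,x,"xg",d@xg,"nose",-(d@yg)-.154)
E
```

```text
old (np.int32(237), array([257.2, 232.3]), array([249, 222,  17,  21], dtype=int32)) xg -0.004556351447746019 nose 0.10291387381013598
now (np.int32(254), array([280.9, 241.6]), array([273, 231,  17,  23], dtype=int32)) xg -0.004246404424809322 nose 0.04450555733304276
```

```bash
python3 -c "
from plant import *
print(close_job())"
```

```text
the job is handed in; nothing more can be done
None
```

The spindle is locked: one slot of the disc is lined up with the bar, and the bar is pushed home to the bottom of that slot. I handed the job in at about 12 s, with the arm well clear; no verdict came back.

**What I did:** I caged one yellow peg between the fingers and turned the disc anticlockwise about 1.18 rad. I checked the slot against the bar, then pushed the red tab from behind with closed fingers, without gripping or lifting the bar.

**Last checks:**
- **Slot alignment:** the peg line measured 18.3° against a goal of 18.5°, and did not move when the bar went in.
- **Bar home:** the push force rose from about 2 N to 25 N within 1–2 mm of the expected stop, and the tab had travelled about 58 mm. The last picture shows the nose at the bottom of the slot.
- **Other things:** the block, tin, ring and the loose look-alike bars look unmoved in the last picture.

**Did not agree:**
- The scene camera alone puts the nose at 44.5 mm from the axis instead of 40 mm. It also read about 4 mm more than the top camera at the start, so I take this as camera bias.
- The final check from the top camera failed because the arm hid the tab.

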